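# Turn the stamp roller stripe-up under the hand rest and chock it

## Task

Roll the clay stamp roller along its board, without lifting it, until the blue stripe faces straight up; it has to stay crosswise under the hand rest. Then slide the wooden chock fork onto it from the robot's side, one prong along each side, flat on the board and fully home so the roller cannot roll away, with the stripe still up, and let go. Do not lean on the hand rest, and leave the jar, cup and disc where they are.

Things in the scene. Friction and masses are not known exactly. Their poses are not given: they have to be found in the camera images.
- board: Fixed wooden ware board lying on the table, 225 (x from -150 to +75) x 400 (y) x 12 mm thick. Origin: on the table, below the middle line of the hand rest; z up; x points away from the robot, y along the lane in which the roller rolls.
- rest: Fixed hand rest, origin and axes as the board: two dark wood bars along y over the board, each 12 mm wide, at x = -24 and +24 mm, open between, underside 110, top 132 mm above the board's top; square 22 mm legs at x +-45, y +-187 mm. It blocks a hand coming straight down: reach the roller's near end with the tool tilted about 35 deg, fingers pointing down and away from the robot.
- barrel: Loose off-white clay roller, diameter 50, length 110 mm, 0.3 kg, on the board under the rest, axis roughly along board x. Origin: its centre, 25 mm above the board's top. x: its axis, away from the robot. z: through the blue stripe (10 mm wide, full length and down both ends), at first 52 to 180 deg from up. Rolls without slip if pushed gently at the side; from 50 mm/s it runs on about 6 mm.
- roller_end (a point): The centre of the roller's end face on the robot's side, on the axis, 55 mm from the roller's centre.
- fork: Loose pale wood chock fork, 0.22 kg. Origin: underside below the red handle; x to the prongs. Handle 30 (x) x 26 (y), top at z 70 mm. Base, prongs 14 high; base x -26 to 40 (throat face). Prongs to x 124, 49 apart inside, 73 outside, last 20 mm flared (mouth 64, 81 over all). On the table left or right of the board. Home: prongs beside the roller, about 2 mm play each side, throat at its near end.
- fork_throat (a point): Point of the fork at the middle of the throat face (fork x = 40 mm, y = 0), 25 mm above the underside; home, it meets the middle of the roller's near end.
- glaze_jar: Bystander: closed blue glaze jar, diameter 68, 85 mm tall, on the table at the side of the board where the fork is not. Origin: centre of the underside.
- cup: Bystander: open red-brown clay cup, rim diameter 76, 85 mm tall, beside the board's far end. Origin: centre of the underside.
- banding_disc: Bystander: dark steel disc, diameter 90, 22 mm thick, lying beside the board's far end. Origin: centre of the underside.

How it is judged (in metres and radians):
On the way, in this order (a step that is already met when the one before it is completed fails the run):
1. the roller lies on the board with its blue stripe up, within 13 degrees, before the fork is on it (angle between barrel's own z axis and vertical below 0.23 rad and horizontal distance between fork_throat and roller_end above 0.03 m), for 0.3 s.
2. the fork is pushed home: the middle of its throat within 7 mm of the middle of the roller's near end, flat on the board (horizontal distance between fork_throat and roller_end below 0.007 m and angle between the x axis of fork and the x axis of barrel, either way round below 0.09 rad and z of fork in the frame of board below 0.015 m), for 0.2 s.
At the end, for the whole second after the job is handed in: At rest: roller on the board, middle within 30 mm of the rest's middle line, axis within 15 deg of square to it, stripe up within 13 deg; fork flat on the board, in line with the roller within 5 deg, throat middle within 7 mm of the middle of the roller's near end; all let go (all of step 2 and angle between barrel's own z axis and vertical below 0.23 rad and angle between the x axis of barrel and the x axis of board, either way round below 0.26 rad and z of fork in the frame of board above 0.009 m and angle between fork's own z axis and vertical below 0.06 rad and x of barrel in the frame of board between -0.03 and 0.03 m and z of barrel in the frame of board between 0.033 and 0.041 m and linear speed of each of barrel, fork below 0.01 m/s); the robot touches nothing.
It fails at once if the roller is lifted more than 12 mm off the board (z of barrel in the frame of board above 0.049 m).
It fails at once if the robot leans on the hand rest with more than 12 N (contact force between any of the arm, the fingers and rest above 12 N).
It fails at once if the jar, cup or disc is moved by more than 20 mm (distance of any of glaze_jar, cup, banding_disc from where it was at the start of the episode above 0.02 m).
It also fails if it takes over 64 s, if anything falls off the work surface, if the arm or the gripper's body presses on something with over 40 N, if the wrist force passes 120 N, or if a joint passes its speed limit or range.

## Robot

A 6-joint arm with a two-finger parallel gripper is mounted at the origin on the work surface. World frame = base frame: x ahead of the robot, y to its left, z up, the work surface at z = 0. Lengths are in mm, angles in rad, forces in N, time in s.
With the tool pointing down it reaches from about 350 to 875 mm from the base axis. Payload 4.2 kg.
Tool frame: the origin (TCP) lies between the finger pads; the fingertips stand 17 mm ahead of it and the grasp point (between the pads) lies 2 mm behind it; z points along the fingers, y is the line along which they close (so a half turn about z gives the same grasp; the last joint's range is limited). The gripper opens to 85 mm and grips with 20 to 120 N. Pads are 22 mm wide; open, the fingers measure 114 mm over their backs; the gripper's body (76 mm by 85 mm) begins 54 mm behind the grasp point. The pads swing forward as they close: fully open they stand 13 mm farther back than shut.
Start: joints at [-1.028, 0.385, 0.008, 0, -1.194, -0.259], TCP at [175.02, -599.973, 248.312] pointing down, gripper open.
Joint ranges: [-3.14, 3.14], [-1.21, 2.06], [-1.07, 1.41], [-3.16, 2.05], [-2.99, -0.16], [-3.1, 3.1]. Speed limits (rad/s): [2.79, 2.79, 3.14, 3.14, 3.14, 3.14].

## Interface

Orientations are given as a unit quaternion [x, y, z, w].
In Python, from bench import arm, viewer gives the robot as it stands (arm), with the cameras (viewer).
- The arm moves only by the shell command python3 jog.py 'ROWS' [OPENING]. ROWS is rows parted by semicolons, their numbers by spaces, 1 to 10 of them, each of 6 numbers: dx, dy, dz in mm, then a rotation vector rx, ry, rz in rad; each row is the pose to reach, as a shift and turn from the pose commanded when the command began, along the tool's axes at that moment; what a row does not reach only later rows make up. A row lasts 1/10 s, in which the tool goes at most 50 mm and 0.15 rad, less where a joint would pass 70% of its speed; a pose out of reach is approached as far as the arm can. OPENING is the finger opening in mm, set as the command begins (- or left out keeps the last). The fingers move at their own pace and stop on an object; the grip force is fixed at half the most. Time passes only in rows, so rows that do not move let the fingers close. It prints the time, the measured TCP pose, the force, the opening and the grip force at its end.
- arm.read_state(): the state, without advancing time (a new reading comes with each control period).
- viewer.get_image(name): name is "scene" or "top" or "wrist"; returns the picture (480x640x3 uint8, blue, green, red); there is no depth.
- viewer.get_calibration(name): a dict with "K" (3x3 intrinsics, pixels), "D" ([k1, k2, p1, p2, k3] as OpenCV has them; the pictures are not rectified), "rvec" (rotation vector, rad) and "tvec" (3), from world to camera coordinates, as OpenCV has them. Camera axes: x right, y down, z forward; pixel columns grow to the right and rows downward; lengths in mm; the calibration is good to about 2 mm. A picture is of the moment at which its call begins: read the wrist's pose just before it. get_calibration takes no time and is no camera call; for the wrist camera it gives the pose at the moment of the call.
- arm.job_done(): hands the job in; it is judged then, once.
The state is a dict: "clock": time; "joints": joint angles; "joint_vel": joint speeds; "joint_efforts": joint torques, N m; "position": TCP position; "ee_rot": TCP orientation; "contact_force": force on the tool from outside, world axes, zero at the start; "wrist_torque": the same for the moment, N m; "gripper_width": finger opening in mm; "grasp_force": force on a finger pad.
Only numpy, scipy, OpenCV 4.12 (cv2) and the standard library are available. Lean on these libraries where they do the work, as an engineer would, in place of code of your own. Each camera call takes 0.05 s, during which the arm holds its last target. There are 200 camera calls.

## Working session

There is one attempt and no reset: what is moved stays moved. The work goes in short steps, Python scripts to look and compute and a shell command to move; the robot and the scene stay as the last step left them, time stands still between calls to the robot, and variables do not carry over. Pictures are saved under pics/ and viewed, at most 12 in all, crops included, and the job is handed in when it is done.

```bash
ls; mkdir -p pics; python3 - <<'E'
from bench import arm, viewer
import cv2,numpy as np
a=viewer.get_image("scene");b=viewer.get_image("top")
cv2.imwrite("pics/scene0.png",a);cv2.imwrite("pics/top0.png",b)
for n in("scene","top","wrist"):
    c=viewer.get_calibration(n);print(n,{k:np.round(v,3).tolist() for k,v in c.items()})
s=arm.read_state();print(s)
E
```

```text
bench.py
jog.py
pics
scene {'K': [[457.931, 0.0, 318.654], [0.0, 457.931, 241.664], [0.0, 0.0, 1.0]], 'D': [-0.085, 0.0, 0.0, 0.0, 0.0], 'rvec': [1.166, 2.194, -1.101], 'tvec': [333.713, -228.583, 1308.087]}
top {'K': [[621.033, 0.0, 329.647], [0.0, 621.033, 248.259], [0.0, 0.0, 1.0]], 'D': [-0.141, 0.0, 0.0, 0.0, 0.0], 'rvec': [2.213, -2.158, 0.073], 'tvec': [-4.212, 589.983, 1382.436]}
wrist {'K': [[379.88, 0.0, 319.994], [0.0, 379.88, 239.9], [0.0, 0.0, 1.0]], 'D': [-0.002, 0.0, 0.0, 0.0, 0.0], 'rvec': [-1.775, -2.366, -0.331], 'tvec': [625.108, -35.118, 378.814]}
{'clock': 0.1, 'joints': array([-1.02844301e+00,  3.85456675e-01,  6.75435736e-03, -4.19939083e-04,
       -1.19400182e+00, -2.58590760e-01]), 'joint_vel': array([ 0.001699  , -0.00131201,  0.00368499,  0.00218106, -0.00124023,
        0.00035583]), 'joint_efforts': array([-2.71907411e-03, -3.93318486e+01,  1.88928598e+01,  4.19807330e+00,
       -2.65385526e-03, -1.66875420e-06]), 'position': array([ 174.85085668, -599.53054511,  247.34386946]), 'ee_rot': array([-1.41329006e-01,  9.89962203e-01,  9.54517123e-04, -1.92159508e-04]), 'contact_force': array([ 0.19898676, -0.78264549, -0.27698357]), 'wrist_torque': array([ 0.02874128, -0.06470483, -0.00557777]), 'grasp_force': 0.0, 'gripper_width': 85.39993725059637}
```

View pics/scene0.png

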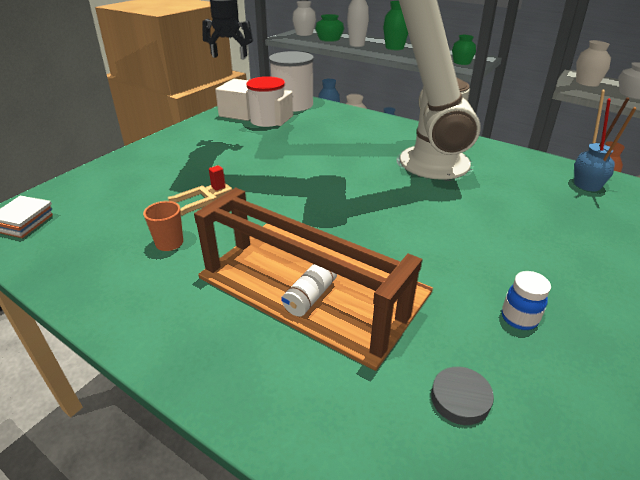

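View pics/top0.png

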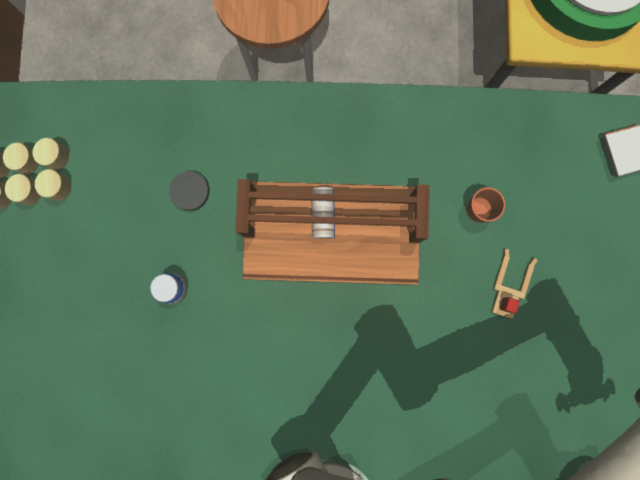

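Scene: the roller is under the rest at about (308,290), and its far end shows the blue stripe at (287,300). Top: roller at about (323,212), fork handle at (512,306), prong tips at (506,252) and (534,261), board corners at about (243,282) and (419,283). I'll enlarge for measuring.

```bash
cat > h.py <<'E'
import cv2,numpy as np
from scipy.spatial.transform import Rotation as R
from bench import arm, viewer
def cal(n):
    c=viewer.get_calibration(n);return [np.array(c[k],float) for k in("K","D","rvec","tvec")]
def unproj(n,uv,z,c=None):
    K,D,r,t=c or cal(n);M=cv2.Rodrigues(r)[0]
    p=cv2.undistortPoints(np.array(uv,float).reshape(-1,1,2),K,D).reshape(-1,2)
    d=np.c_[p,np.ones(len(p))]@M;o=-M.T@t.ravel()
    return o+d*((z-o[2])/d[:,2])[:,None]
def proj(n,P,c=None):
    K,D,r,t=c or cal(n);return cv2.projectPoints(np.array(P,float).reshape(-1,3),r,t,K,D)[0].reshape(-1,2)
def pose():
    s=arm.read_state();return s,np.array(s["position"]),R.from_quat(s["ee_rot"])
def delta(p,Rm):
    "tool-axes shift and rotvec from present pose to target"
    s,p0,R0=pose();return np.round(R0.inv().apply(np.array(p)-p0),1),np.round((R0.inv()*Rm).as_rotvec(),3)
E
python3 - <<'E'
from h import *
a=cv2.imread("pics/scene0.png");b=cv2.imread("pics/top0.png")
A=cv2.resize(a[255:325,270:350],None,fx=5,fy=5,interpolation=2)   #400x350
B=cv2.resize(b[180:245,300:350],None,fx=5,fy=5,interpolation=2)   #250x325
C=cv2.resize(b[240:325,485:545],None,fx=5,fy=5,interpolation=2)   #300x425
W=np.zeros((600,800,3),np.uint8)
A=A[:350];W[:350,:400]=A;W[:325,400:650]=B
cv2.imwrite("pics/c1.png",W)
cv2.imwrite("pics/c2.png",cv2.resize(b[240:325,480:550],None,fx=7,fy=7,interpolation=2))
print(unproj("top",[[243,282],[419,283]],12).round(1))
print(unproj("top",[[506,252],[534,261]],14).round(1),unproj("top",[[512,306]],70).round(1))
print(unproj("top",[[323,188],[323,238]],62).round(1))
E
```

```text
[[ 508.7  205.6   12. ]
 [ 516.6 -194.    12. ]]
[[ 592.  -393.8   14. ]
 [ 572.9 -460.    14. ]] [[ 469.7 -392.5   70. ]]
[[720.   28.8  62. ]
 [609.2  25.9  62. ]]
```

View pics/c1.png

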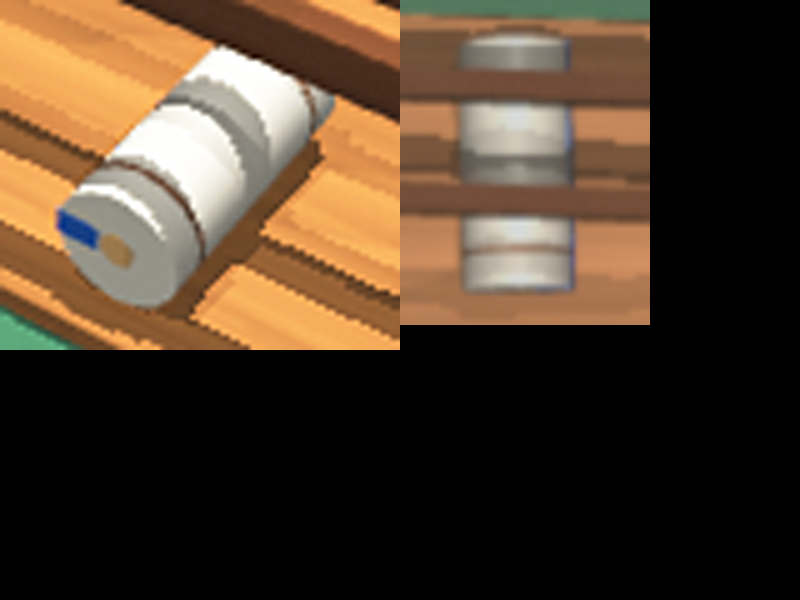

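View pics/c2.png

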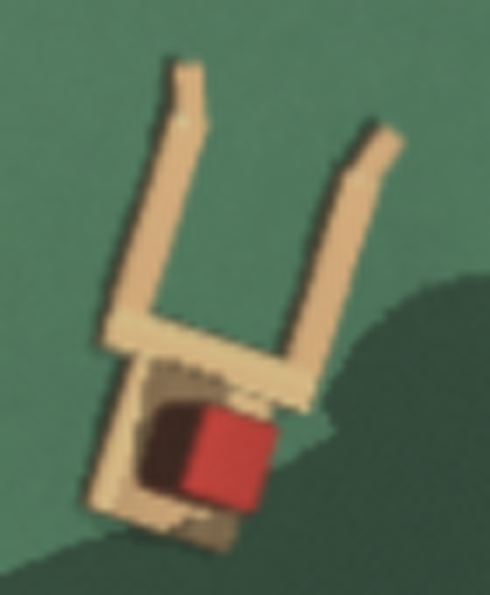

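Crops: the scene crop shows the blue mark on the far end at about (285.6,300.6), left of the centre plug at (293,305), so the stripe faces the -y side. In the top crop the roller spans columns 312–334, and the fork handle top is centred at (512.9,305.7) with tips at (506.9,248.9) and (536.1,259.3).

```bash
python3 - <<'E'
from h import *
print("topcam",(-cv2.Rodrigues(cal("top")[2])[0].T@cal("top")[3]).round(0))
c=unproj("top",[[243,282],[419,283]],12);d=c[0]-c[1];psi=np.arctan2(-d[0],d[1])
ex=np.array([np.cos(psi),np.sin(psi),0]);ey=np.array([-ex[1],ex[0],0]);O=c.mean(0)+150*ex;O[2]=0
print("psi",psi,"O",O.round(1))
e=unproj("top",[[312.2,237.8],[334.5,237.5],[312.2,188],[334,188]],40)
print("roller ends in board", [(np.dot(q-O,ex).round(1),np.dot(q-O,ey).round(1)) for q in e])
a=cv2.imread("pics/scene0.png").astype(int);s=a[285:320,275:320]
m=(s[...,0]-s[...,2]>60);v,u=np.nonzero(m);print("blue",u.mean()+275,v.mean()+285,m.sum(),u.min()+275,u.max()+275,v.min()+285,v.max()+285)
b=np.array([u.mean()+275,v.mean()+285])
yc=np.mean([np.dot(q-O,ey) for q in e])
# fit: far end centre from disc silhouette ~ plug centre (293.4,305)
for yy in (yc-3,yc,yc+3):
  cen=O+57*ex+yy*ey+[0,0,37]
  print("cen px",proj("scene",cen).round(1))
  best=min((np.linalg.norm(proj("scene",cen+r*(-np.sin(t)*ey+np.array([0,0,np.cos(t)])))[0]-b+ (np.array([293.4,305])-proj("scene",cen)[0])*-1),np.degrees(t),r) for t in np.radians(np.arange(0,360,2)) for r in (15,17,19))
  print(yy,best)
f=unproj("top",[[506.9,248.9],[536.1,259.3]],14);hh=unproj("top",[[512.9,305.7]],70)[0]
mm=f.mean(0);print("fork",f.round(1),hh.round(1),mm.round(1),np.arctan2(*(mm-hh)[[1,0]]), "perp",np.arctan2(*((f[0]-f[1])[[0,1]]*[-1,1])),np.linalg.norm((mm-hh)[:2]))
E
```

```text
topcam [ 494.    7. 1420.]
psi 0.019799645341941174 O [662.6   8.8   0. ]
roller ends in board [(np.float64(-50.9), np.float64(42.5)), (np.float64(-49.9), np.float64(-7.2)), (np.float64(61.4), np.float64(43.4)), (np.float64(61.6), np.float64(-5.5))]
blue 285.0 300.5 30 282 288 297 304
cen px [[291.2 302.8]]
15.300217636900012 (np.float64(1.7967828984974938), np.float64(124.0), 15)
cen px [[292.6 303.5]]
18.300217636900012 (np.float64(0.1805471597804836), np.float64(106.0), 15)
cen px [[294.  304.1]]Traceback (most recent call last):
  File "<stdin>", line 16, in <module>
  File "<stdin>", line 16, in <genexpr>
  File "h.py", line 12, in proj
    K,D,r,t=c or cal(n);return cv2.projectPoints(np.array(P,float).reshape(-1,3),r,t,K,D)[0].reshape(-1,2)
                 ~~~^^^
  File "h.py", line 5, in cal
    c=viewer.get_calibration(n);return [np.array(c[k],float) for k in("K","D","rvec","tvec")]
ValueError: time passes only in moves, steps and waits
```

```bash
python3 - <<'E'
from h import *
S=cal("scene");T=cal("top")
psi=.0198;ex=np.array([np.cos(psi),np.sin(psi),0]);ey=np.array([-ex[1],ex[0],0]);O=np.array([662.6,8.8,0])
b=np.array([285,300.5])
for pl in ([293.4,305],[292.6,303.5],[294,304]):
  cen=O+60*ex+18.3*ey+[0,0,37];c0=proj("scene",cen,S)[0]
  print(c0,min((np.linalg.norm(proj("scene",cen+r*(-np.sin(t)*ey+np.array([0,0,np.cos(t)])),S)[0]-c0-b+pl),np.degrees(t),r) for t in np.radians(np.arange(0,360,2)) for r in (13,15,17,19)))
f=unproj("top",[[506.9,248.9],[536.1,259.3]],14,T);hh=unproj("top",[[512.9,305.7]],70,T)[0]
mm=f.mean(0);print("fork",f.round(1),hh.round(1),mm.round(1),np.arctan2(*(mm-hh)[[1,0]]),np.arctan2((f[0]-f[1])[0]*-1,(f[0]-f[1])[1]),np.linalg.norm((mm-hh)[:2]))
# pre-roll pose
d=np.sin(.611)*ex-np.cos(.611)*np.array([0,0,1]);Rm=R.from_matrix(np.c_[np.cross(ey,d),ey,d])
g=O-50*ex+18.3*ey+[0,0,44]
print("approach",delta(g-100*d,Rm),g)
E
```

```text
[291.59723936 304.50140585] (np.float64(0.433395980122289), np.float64(88.0), 19)
[291.59723936 304.50140585] (np.float64(0.20699259601378944), np.float64(96.00000000000001), 17)
[291.59723936 304.50140585] (np.float64(0.26528044562474806), np.float64(94.0), 19)
fork [[ 599.2 -395.9   14. ]
 [ 577.  -465.    14. ]] [ 470.4 -394.5   70. ] [ 588.1 -430.4   14. ] -0.29639311858186335 -0.31136044898662535 123.02191508328266
approach (array([-539.6,  493. ,  122.3]), array([ 0.082, -0.608,  0.255])) [612.24748435  26.10647764  44.        ]
```

```bash
R='-540 493 100 0.082 -0.608 0.255'; python3 jog.py '-540 493 100 0.082 -0.608 0.255;-540 493 100 0.082 -0.608 0.255;-540 493 100 0.082 -0.608 0.255;-540 493 100 0.082 -0.608 0.255;-540 493 100 0.082 -0.608 0.255;-540 493 100 0.082 -0.608 0.255;-540 493 100 0.082 -0.608 0.255;-540 493 100 0.082 -0.608 0.255;-540 493 100 0.082 -0.608 0.255;-540 493 100 0.082 -0.608 0.255' 85
cat >> h.py <<'E'
psi=.0198;ex=np.array([np.cos(psi),np.sin(psi),0]);ey=np.array([-ex[1],ex[0],0]);O=np.array([662.6,8.8,0])
d=np.sin(.611)*ex-np.cos(.611)*np.array([0,0,1]);Rroll=R.from_matrix(np.c_[np.cross(ey,d),ey,d])
def B(x,y,z): return O+x*ex+y*ey+np.array([0,0,z])
E
python3 - <<'E'
from h import *
print(delta(B(-50,18.3,44)-100*d,Rroll),pose()[1])
E
```

```text
clock: 1.1
position: [422.8, -193.0, 182.3]
ee_rot: [-0.009, 0.954, 0.001, 0.299]
contact_force: [-0.2, -1.5, -0.7]
gripper_width: 85.3
grasp_force: 0.0
(array([-79.8, 215.8, 123.2]), array([-0.004, -0.004, -0.   ])) [ 422.78009119 -192.95785166  182.2776508 ]
```

```bash
python3 jog.py '-80 216 123 0 0 0;-80 216 123 0 0 0;-80 216 123 0 0 0;-80 216 123 0 0 0;-80 216 123 0 0 0;-80 216 123 0 0 0;-80 216 123 0 0 0' 85
python3 - <<'E'
from h import *
print(delta(B(-50,18.3,44),Rroll),pose()[1])
cv2.imwrite("pics/w1.png",viewer.get_image("wrist"))
E
```

```text
clock: 1.8
position: [561.3, -25.0, 203.2]
ee_rot: [-0.013, 0.964, 0.015, 0.266]
contact_force: [0.3, -0.9, 0.1]
gripper_width: 84.7
grasp_force: 0.0
(array([ 37. ,  46. , 164.5]), array([ 0.026, -0.073, -0.   ])) [561.31126906 -25.0373962  203.19941179]
```

View pics/w1.png

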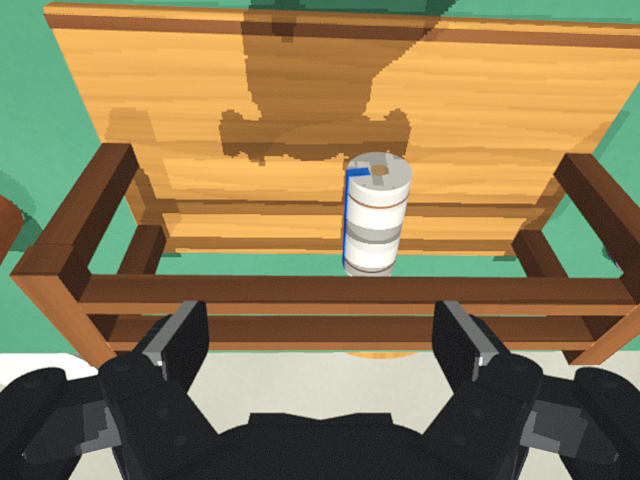

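Wrist view: the roller's near end is centred at (379,171), with the stripe at (357,172) on the -y side, so about 90° from up. The pose isn't settled yet.

```bash
python3 jog.py '0 0 0 0 0 0;0 0 0 0 0 0;0 0 0 0 0 0'
python3 - <<'E'
from h import *
print(delta(B(-50,18.3,44)-60*d,Rroll),pose()[1],pose()[0]["joints"].round(2))
E
```

```text
clock: 2.15
position: [559.9, -27.5, 202.6]
ee_rot: [-0.012, 0.964, 0.015, 0.265]
contact_force: [-0.5, -0.0, 0.1]
gripper_width: 84.8
grasp_force: 0.0
(array([ 39.8,  49.9, 105. ]), array([ 0.025, -0.073, -0.003])) [559.88054539 -27.52659742 202.58637438] [ 0.24  0.12 -0.78  0.57 -0.16 -2.32]
```

```bash
python3 jog.py '40 50 105 0.02 -0.07 0;40 50 105 0.02 -0.07 0;40 50 105 0.02 -0.07 0;40 50 105 0.02 -0.07 0;40 50 105 0.02 -0.07 0'
python3 - <<'E'
from h import *
print(delta(B(-50,18.3,44)-60*d,Rroll),pose()[1],pose()[0]["joints"].round(3))
E
```

```text
clock: 2.65
position: [604.5, -9.5, 179.3]
ee_rot: [-0.017, 0.965, 0.03, 0.26]
contact_force: [-0.7, 0.2, -0.4]
gripper_width: 85.1
grasp_force: 0.0
(array([65.8, 32. , 63.3]), array([ 0.056, -0.084, -0.002])) [604.47701464  -9.52309308 179.33499677] [ 0.259  0.228 -0.67   0.416 -0.161 -2.189]
```

```bash
python3 - <<'E'
from h import *
import json
s,p,q=pose();json.dump([[s["joints"].tolist(),p.tolist(),q.as_quat().tolist()]],open("st.json","w"))
Rv=R.from_matrix(np.c_[-ex,ey,[0,0,-1]])
print(delta([540,27,230],Rv))
E
```

```text
(array([ 29.6,  42. , -73.6]), array([0.055, 0.527, 0.016]))
```

```bash
cat > log.py <<'E'
from h import *
import json
s,p,q=pose();L=json.load(open("st.json"));L.append([s["joints"].tolist(),p.tolist(),q.as_quat().tolist()]);json.dump(L,open("st.json","w"));print(np.round(L[-1][0],3))
E
python3 jog.py '30 42 -74 0.05 0.25 0.01;30 42 -74 0.05 0.25 0.01;30 42 -74 0.05 0.25 0.01'; python3 log.py
python3 jog.py '0 0 0 0 0.28 0;0 0 0 0 0.28 0;0 0 0 0 0.28 0;0 0 0 0 0.28 0'; python3 log.py
python3 - <<'E'
from h import *
import json
from scipy.optimize import least_squares
L=json.load(open("st.json"));L.append([[-1.02844,.385457,.006754,-.00042,-1.194,-.25859],[174.85,-599.53,247.34],[-.141329,.98996,.00095,-.00019]])
def fk(q,P,s4=1,s6=1,k6=0):
    r0,h,a,b,e,c=P
    R1=R.from_euler('z',q[0]);R2=R1*R.from_euler('y',q[1]);R3=R2*R.from_euler('y',-q[2])
    p=R1.apply([r0,0,h])+R2.apply([0,0,a])+R3.apply([b,0,e])
    R5=R3*R.from_euler('x',s4*q[3])*R.from_euler('y',-q[4])
    return p+R5.apply([c,0,0]),R5
for s4 in(1,-1):
    f=lambda P:np.r_[np.concatenate([fk(q,P,s4)[0]-p for q,p,_ in L]),(P-[0,400,400,400,0,200])*.003]
    r=least_squares(f,[0,400,400,400,0,200.]);print(s4,r.x.round(1),np.abs(r.fun).max())
    for q,p,w in L: print("  zdir err",(fk(q,r.x,s4)[1].apply([1,0,0])-R.from_quat(w).apply([0,0,1])).round(3))
E
```

```text
clock: 2.95
position: [539.6, 28.5, 232.9]
ee_rot: [-0.01, 0.99, 0.005, 0.138]
contact_force: [1.3, -0.4, -0.8]
gripper_width: 84.9
grasp_force: 0.0
[ 0.402  0.131 -0.466  0.145 -0.718 -2.05 ]
clock: 3.35
position: [539.2, 27.0, 229.9]
ee_rot: [-0.01, 1.0, 0.003, -0.001]
contact_force: [-0.2, -0.9, -0.0]
gripper_width: 85.2
grasp_force: 0.0
[ 0.347  0.256 -0.225 -0.008 -1.089 -1.894]
1 [  878.2 -1936.3   218.5  -752.    763.8  -957.1] 190.19165031392853
  zdir err [-0.033  0.125  0.   ]
  zdir err [-0.074  0.175  0.   ]
  zdir err [ 0.005 -0.013  0.   ]
  zdir err [-0.001 -0.     0.   ]
-1 [-525.5 1638.4  886.4 1121.  -545.1 1272.1] 158.7221433996189
  zdir err [-0.  0.  0.]
  zdir err [-0.  0.  0.]
  zdir err [-0.  0.  0.]
  zdir err [-0.  0.  0.]
```

```bash
cat > ik.py <<'E'
from h import *
import json
from scipy.optimize import least_squares
L=json.load(open("st.json"));L.append([[-1.02844,.385457,.006754,-.00042,-1.194,-.25859],[174.85,-599.53,247.34],[-.141329,.98996,.00095,-.00019]])
def fk(q,P):
    h,a,b,e,c,f=P
    R1=R.from_euler('z',q[0]);R2=R1*R.from_euler('y',q[1]);R3=R2*R.from_euler('y',-q[2])
    p=R1.apply([0,f,h])+R2.apply([0,0,a])+R3.apply([b,0,e])
    R5=R3*R.from_euler('x',-q[3])*R.from_euler('y',-q[4])
    return p+R5.apply([c,0,0]),R5*R.from_euler('x',-q[5])
P0=np.array([300,400,400,0,200.,-158])
f=lambda P:np.r_[np.concatenate([fk(q,P)[0]-p for q,p,_ in L]),(P-P0)*.003]
r=least_squares(f,P0);P=r.x
if __name__=="__main__": print(P.round(1),np.abs(r.fun[:-6]).max())
C=[fk(q,P)[1].inv()*R.from_quat(w) for q,p,w in L]
if __name__=="__main__": print(np.round([c.as_quat() for c in C],3))
lo=np.array([-3.14,-1.21,-1.07,-3.16,-2.99,-3.1]);hi=np.array([3.14,2.06,1.41,2.05,-.16,3.1])
def ik(p,Rm,q0):
    def g(q):
        pp,rr=fk(q,P);return np.r_[(pp-p)/100,((rr*C[-1]).inv()*Rm).as_rotvec()]
    s=least_squares(g,np.clip(q0,lo+.01,hi-.01),bounds=(lo,hi));return s.x,np.abs(s.fun).max()
if __name__=="__main__":
  for k in (0,30,60,100):
   for tilt in (.611,.45):
    dd=np.sin(tilt)*ex-np.cos(tilt)*np.array([0,0,1]);Rm=R.from_matrix(np.c_[np.cross(ey,dd),ey,dd])
    for fl,Rq in (("n",Rm),("flip",Rm*R.from_euler('z',np.pi))):
     for q0 in ([.35,.3,-.3,0,-.6,-1.9],[.35,.3,-.3,0,-.6,1.3],[.3,.3,-.7,-3,-.3,1.2],[.3,.3,-.7,-3,-.3,-1.9]):
      q,e=ik(B(-50,18.3,44)-k*dd,Rq,q0)
      if e<.01: print(k,tilt,fl,q.round(2))
E
python3 ik.py
```

```text
[ 176.8  659.4  391.6   -7.3  388.7 -151.9] 12.175347304766689
[[-0.5  0.5 -0.5  0.5]
 [-0.5  0.5 -0.5  0.5]
 [-0.5  0.5 -0.5  0.5]
 [-0.5  0.5 -0.5  0.5]]
0 0.45 n [ 0.4   0.46 -0.77  2.05 -0.18  2.31]
0 0.45 flip [ 0.4   0.46 -0.77  2.05 -0.18 -0.83]
0 0.45 flip [ 0.4   0.46 -0.77  2.05 -0.18 -0.83]
30 0.45 n [ 0.41  0.4  -0.77  1.67 -0.17  2.68]
30 0.45 flip [ 0.41  0.4  -0.77  1.67 -0.17 -0.46]
30 0.45 flip [ 0.41  0.4  -0.77  1.67 -0.17 -0.46]
60 0.45 n [ 0.42  0.33 -0.75  1.17 -0.18 -3.1 ]
60 0.45 n [ 0.43  0.33 -0.76  1.25 -0.18  3.1 ]
60 0.45 n [ 0.42  0.33 -0.75  1.17 -0.18 -3.1 ]
60 0.45 n [ 0.42  0.33 -0.75  1.17 -0.18 -3.1 ]
60 0.45 flip [ 0.43  0.33 -0.76  1.25 -0.18 -0.05]
60 0.45 flip [ 0.43  0.33 -0.76  1.25 -0.18 -0.05]
100 0.45 n [ 0.44  0.25 -0.74  0.84 -0.24 -2.78]
100 0.45 n [ 0.44  0.25 -0.74  0.84 -0.24 -2.78]
100 0.45 n [ 0.44  0.25 -0.74  0.84 -0.24 -2.78]
100 0.45 flip [ 0.44  0.25 -0.74  0.84 -0.24  0.36]
100 0.45 flip [ 0.44  0.25 -0.74  0.84 -0.24  0.36]
```

```bash
sed -i 's/h,a,b,e,c,f=P/h,a,b,e,c,f,g,u=P/; s/return p+R5.apply(\[c,0,0\])/return p+R5.apply([c,g,u])/; s/200.,-158\])/200.,-158,0,0])/; s/fun\[:-6\]/fun[:-8]/' ik.py; python3 ik.py
```

```text
[ 1.604e+02  5.651e+02  4.214e+02  2.000e-01  2.810e+02 -1.000e+00
 -1.588e+02  2.000e-01] 0.024122345670093637
[[-0.5  0.5 -0.5  0.5]
 [-0.5  0.5 -0.5  0.5]
 [-0.5  0.5 -0.5  0.5]
 [-0.5  0.5 -0.5  0.5]]
```

```bash
cat > ik2.py <<'E'
from ik import *
rng=np.random.default_rng(0)
def sols(p,Rm,n=40):
    out=[]
    for i in range(n):
        q,e=ik(p,Rm,rng.uniform([-.6,0,-1,-3.1,-1.5,-3],[.7,.8,.3,2,-.2,3]))
        if e<.002 and not any(np.abs(q-o).max()<.05 for o in out): out.append(q)
    return out
def Rt(t,yaw=psi):
    a=np.array([np.cos(yaw),np.sin(yaw),0]);b=np.array([-a[1],a[0],0]);dd=np.sin(t)*a-np.cos(t)*np.array([0,0,1])
    return R.from_matrix(np.c_[np.cross(b,dd),b,dd]),dd
if __name__=="__main__":
  for k in (0,60):
   for t in (.611,.5,.4):
    Rm,dd=Rt(t)
    for fl,Rq in (("n",Rm),("flip",Rm*R.from_euler('z',np.pi))):
      for q in sols(B(-50,18.3,44)-k*dd,Rq): print(k,t,fl,q.round(2))
E
python3 ik2.py
python3 - <<'E'
from ik2 import *
for q0,p,w in L: print(ik(np.array(p),R.from_quat(w),np.array(q0)+.1))
for t in (0,.2,.3,.4,.5,.611,.8):
    Rm,dd=Rt(t)
    for k in (0,100):
      b=min((ik(B(-50,18.3,44)-k*dd,Rm*R.from_euler('z',z),rng.uniform([-.6,0,-1,-3.1,-1.5,-3],[.7,.8,.3,2,-.2,3]))[::-1] for i in range(15) for z in (0,np.pi)),key=lambda x:x[0])
      print(t,k,b[0].round(4),b[1].round(2))
E
```

```text
(array([ 0.25950965,  0.22764207, -0.66964635,  0.41627685, -0.16067802,
       -2.1886781 ]), np.float64(4.565947619994404e-13))
(array([ 0.4017169 ,  0.13061856, -0.46594698,  0.14484124, -0.7177952 ,
       -2.04969906]), np.float64(3.63355179278102e-14))
(array([ 0.34666651,  0.25605799, -0.22549604, -0.00778549, -1.08932962,
       -1.89442031]), np.float64(4.383099002562388e-11))
(array([-1.02845232e+00,  3.85467377e-01,  6.82581509e-03, -4.19964527e-04,
       -1.19406144e+00, -2.58577717e-01]), np.float64(5.684341886080802e-15))
0 0 0.0 [ 0.31  0.57 -0.26 -0.   -0.74 -1.86]
0 100 0.0 [ 0.31  0.45 -0.16 -0.   -0.95 -1.86]
0.2 0 0.0 [ 0.33  0.51 -0.46  0.15 -0.41 -2.02]
0.2 100 0.0 [ 0.35  0.35 -0.4   0.11 -0.63 -1.98]
0.3 0 0.0 [ 0.31  0.48 -0.66  0.54 -0.17 -2.38]
0.3 100 0.0 [ 0.36  0.3  -0.54  0.23 -0.45 -2.11]
0.4 0 0.0707 [ 0.32  0.48 -0.61  0.31 -0.16 -2.15]
0.4 100 0.0 [ 0.33  0.26 -0.76  0.64 -0.2   0.66]
0.5 0 0.1229 [ 0.3   0.48 -0.52 -0.08 -0.16 -1.75]
0.5 100 0.0902 [ 0.33  0.25 -0.79  0.61 -0.16 -2.45]
0.611 0 0.0858 [-0.22  0.48 -0.56 -2.72 -0.16 -1.8 ]
0.611 100 0.1521 [ 0.33  0.25 -0.66 -0.02 -0.16  1.33]
0.8 0 0.0 [-0.26  0.5  -0.57 -2.52 -0.35  1.18]
0.8 100 0.0262 [-0.18  0.26 -0.58 -2.12 -0.16 -2.45]
```

```bash
python3 - <<'E'
from ik2 import *
seeds=[[.33,.48,-.6,.4,-.2,-2.2],[.33,.48,-.6,.4,-.2,1],[.3,.48,-.5,-.5,-.2,-1.5],[-.26,.5,-.57,-2.5,-.35,1.18],[-.26,.5,-.57,-2.5,-.35,-1.9],[-.2,.3,-.6,-2.1,-.3,-1.9]]
for t in (.3,.4,.5,.611,.7,.75):
  for yaw in (-.5,-.35,-.2,0,.2,.35,.5):
    Rm,dd=Rt(t,psi+yaw);row=[]
    for k,y in ((0,18),(0,60),(80,18)):
      r=[ik(B(-52,y,44)-k*dd,Rm*R.from_euler('z',z),s) for s in seeds for z in (0,np.pi)]
      r=[q for q,e in r if e<.003]
      row.append("ok q4=%.2f q5=%.2f q6=%.1f"%tuple(min(r,key=lambda q:q[4])[[3,4,5]]) if r else "--")
    if any(x!="--" for x in row): print(t,yaw,row)
E
```

```text
0.3 -0.5 ['ok q4=1.00 q5=-0.24 q6=-0.2', 'ok q4=0.93 q5=-0.28 q6=-0.2', 'ok q4=0.53 q5=-0.47 q6=0.2']
0.3 -0.35 ['ok q4=1.12 q5=-0.17 q6=-0.1', 'ok q4=1.04 q5=-0.21 q6=-0.1', 'ok q4=0.50 q5=-0.42 q6=0.4']
0.3 -0.2 ['--', '--', 'ok q4=0.42 q5=-0.40 q6=-2.5']
0.3 0 ['ok q4=0.55 q5=-0.16 q6=-2.4', '--', 'ok q4=0.26 q5=-0.40 q6=-2.1']
0.3 0.2 ['ok q4=0.11 q5=-0.26 q6=-1.8', 'ok q4=0.22 q5=-0.24 q6=-1.9', 'ok q4=0.07 q5=-0.44 q6=-1.7']
0.3 0.35 ['ok q4=-0.07 q5=-0.33 q6=-1.4', 'ok q4=0.01 q5=-0.31 q6=-1.6', 'ok q4=-0.05 q5=-0.49 q6=-1.5']
0.3 0.5 ['ok q4=-0.19 q5=-0.40 q6=-1.2', 'ok q4=-0.14 q5=-0.38 q6=-1.3', 'ok q4=-0.15 q5=-0.55 q6=-1.2']
0.4 -0.5 ['ok q4=1.89 q5=-0.21 q6=-0.8', 'ok q4=1.73 q5=-0.24 q6=-0.8', 'ok q4=1.06 q5=-0.33 q6=-0.2']
0.4 -0.35 ['--', 'ok q4=2.05 q5=-0.17 q6=-0.8', 'ok q4=1.19 q5=-0.24 q6=-0.2']
0.4 0.2 ['--', '--', 'ok q4=0.18 q5=-0.24 q6=-1.8']
0.4 0.35 ['ok q4=-0.15 q5=-0.21 q6=-1.4', '--', 'ok q4=-0.10 q5=-0.35 q6=-1.4']
0.4 0.5 ['ok q4=-0.34 q5=-0.33 q6=-1.0', 'ok q4=-0.27 q5=-0.28 q6=-1.1', 'ok q4=-0.26 q5=-0.45 q6=-1.1']
0.5 -0.5 ['--', '--', 'ok q4=1.71 q5
[... 350 characters left out ...]
0.36 q6=-0.5']
0.7 -0.2 ['ok q4=-3.03 q5=-0.33 q6=-1.6', '--', 'ok q4=-2.93 q5=-0.17 q6=-1.7']
0.7 0.35 ['ok q4=-1.18 q5=-0.22 q6=-0.2', '--', 'ok q4=-0.92 q5=-0.22 q6=-0.5']
0.7 0.5 ['ok q4=-1.16 q5=-0.36 q6=-0.0', 'ok q4=-1.17 q5=-0.30 q6=-0.1', 'ok q4=-0.99 q5=-0.40 q6=-0.2']
0.75 -0.2 ['ok q4=-3.05 q5=-0.43 q6=-1.6', '--', 'ok q4=-3.00 q5=-0.30 q6=-1.7']
0.75 0 ['ok q4=-2.20 q5=-0.16 q6=-2.4', 'ok q4=-2.63 q5=-0.28 q6=-1.9', '--']
0.75 0.2 ['ok q4=-1.51 q5=-0.16 q6=0.1', '--', '--']
0.75 0.35 ['ok q4=-1.40 q5=-0.28 q6=0.1', 'ok q4=-1.43 q5=-0.22 q6=0.1', 'ok q4=-1.15 q5=-0.27 q6=-0.2']
0.75 0.5 ['ok q4=-1.31 q5=-0.40 q6=0.2', 'ok q4=-1.35 q5=-0.34 q6=0.1', 'ok q4=-1.14 q5=-0.43 q6=-0.0']
```

```bash
cat >> h.py <<'E'
def Rty(t,yaw):
    a=np.array([np.cos(yaw),np.sin(yaw),0]);b=np.array([-a[1],a[0],0]);dd=np.sin(t)*a-np.cos(t)*np.array([0,0,1])
    return R.from_matrix(np.c_[np.cross(b,dd),b,dd]),dd
RP,dP=Rty(.7,psi+.5)
E
python3 - <<'E'
from ik2 import *
s,p,R0=pose();q=s["joints"];G=B(-45,-50,38)
W=[(G-140*dP,Rty(0,psi+.5)[0]),(G-110*dP,Rty(.35,psi+.5)[0]),(G-80*dP,RP),(G,RP),(B(-45,-20,38),RP),(B(-45,20,38),RP)]
for w in W:
    q,e=ik(*w,q);print(w[0].round(1),q.round(2),round(e,4))
print("to A",delta(*W[0]),"to C",delta(*W[2]))
E
```

```text
[540.3 -86.9 145.1] [ 0.14  0.35 -0.33 -0.   -0.89 -1.19] 0.0
[557.1 -77.3 122.1] [ 0.06  0.32 -0.4  -0.29 -0.56 -0.89] 0.0
[573.9 -67.7  99.2] [-0.17  0.36 -0.34 -1.   -0.51 -0.07] 0.0
[618.6 -42.1  38. ] [-0.14  0.51 -0.27 -1.14 -0.45  0.06] 0.0
[618.  -12.1  38. ] [-0.08  0.51 -0.28 -1.16 -0.41  0.03] 0.0
[617.2  27.9  38. ] [ 0.    0.5  -0.3  -1.17 -0.35 -0.01] 0.0
to A (array([   0.9, -114.4,   84.1]), array([ 0.007, -0.001, -0.5  ])) to C (array([-33.1, -96.1, 130.1]), array([-0.168, -0.686, -0.482]))
```

Good, that path is reachable. Closing the fist on the way.

```bash
python3 jog.py '1 -114 84 0 0 -0.5;1 -114 84 0 0 -0.5;1 -114 84 0 0 -0.5;1 -114 84 0 0 -0.5;1 -114 84 0 0 -0.5' 0
python3 - <<'E'
from h import *
G=B(-45,-50,38);print(delta(G-110*dP,Rty(.35,psi+.5)[0]),delta(G-80*dP,RP))
E
```

```text
clock: 3.85
position: [538.5, -87.6, 145.1]
ee_rot: [-0.256, 0.967, 0.003, -0.001]
contact_force: [0.0, 0.3, 0.3]
gripper_width: 11.7
grasp_force: 0.0
(array([-21.3,  -0.4,  23. ]), array([ 0.007, -0.351, -0.003])) (array([-40.6,  -0.5,  45.9]), array([ 0.006, -0.701, -0.004]))
```

```bash
python3 jog.py '-21 0 23 0 -0.15 0;-21 0 23 0 -0.3 0;-41 -0.5 46 0 -0.45 0;-41 -0.5 46 0 -0.6 0;-41 -0.5 46 0.006 -0.7 -0.004;-41 -0.5 46 0.006 -0.7 -0.004;-41 -0.5 46 0.006 -0.7 -0.004;-41 -0.5 46 0.006 -0.7 -0.004' 0
python3 - <<'E'
from h import *
G=B(-45,-50,38);print(delta(G,RP),pose()[0]["joints"].round(2))
print("y dir",RP.inv().apply(ey).round(3))
E
```

```text
clock: 4.65
position: [576.0, -66.7, 101.0]
ee_rot: [-0.242, 0.908, 0.088, 0.332]
contact_force: [-0.2, 0.3, 0.4]
gripper_width: -0.1
grasp_force: 0.0
(array([ 2.9,  0.2, 79.9]), array([-0.   ,  0.   ,  0.002])) [-0.16  0.36 -0.33 -0.99 -0.51 -0.09]
y dir [-0.367  0.878  0.309]
```

```bash
python3 jog.py '3 0 40 0 0 0;3 0 80 0 0 0;3 0 80 0 0 0;3 0 80 0 0 0;3 0 80 0 0 0' 0
python3 jog.py '-2 5 2 0 0 0;-4 9 3 0 0 0;-5.5 13.2 4.6 0 0 0;-5.5 13.2 4.6 0 0 0'
python3 - <<'E'
from h import *
p=pose()[1]-O;print("board",p@ex,p@ey,p[2])
cv2.imwrite("pics/w2.png",viewer.get_image("wrist"))
E
```

```text
clock: 5.15
position: [619.0, -41.1, 38.4]
ee_rot: [-0.243, 0.907, 0.088, 0.332]
contact_force: [-0.4, -0.5, 0.8]
gripper_width: -0.0
grasp_force: 0.0
clock: 5.55
position: [618.5, -25.9, 37.9]
ee_rot: [-0.243, 0.907, 0.088, 0.332]
contact_force: [-0.6, -0.6, 0.3]
gripper_width: -0.1
grasp_force: 0.0
board -44.80696893387999 -33.783598455375824 37.871246661756636
```

View pics/w2.png

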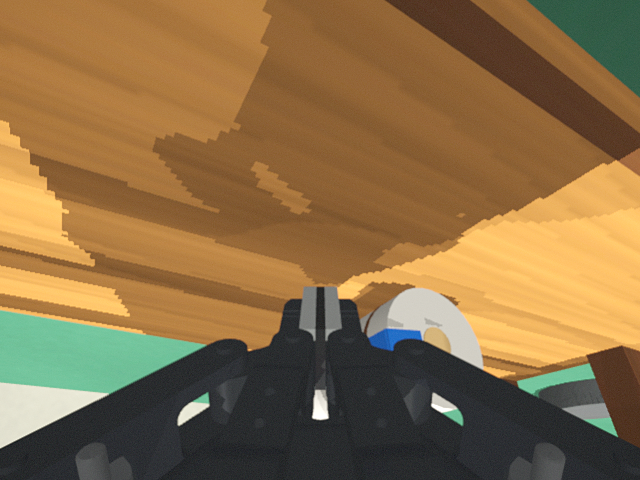

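The fist sits beside the roller's near end (end centre at about (433,340), blue at (397,341)). Pushing slowly.

```bash
python3 jog.py '-0.7 1.8 0.6 0 0 0;-1.5 3.5 1.2 0 0 0;-2.2 5.3 1.9 0 0 0;-2.9 7 2.5 0 0 0;-3.7 8.8 3.1 0 0 0;-4.4 10.5 3.7 0 0 0;-5.1 12.3 4.3 0 0 0;-5.9 14 4.9 0 0 0;-6.6 15.8 5.6 0 0 0;-7.3 17.6 6.2 0 0 0'
cat > meas.py <<'E'
import sys
from h import *
im=viewer.get_image("top");cv2.imwrite("pics/%s.png"%sys.argv[1],im);T=cal("top")
hsv=cv2.cvtColor(im,cv2.COLOR_BGR2HSV);h,s,v=cv2.split(hsv)
x0,y0=int(sys.argv[2]) if len(sys.argv)>2 else 270,180
sub=hsv[y0:245,x0:390].astype(int)
white=(sub[...,1]<70)&(sub[...,2]>110);blue=(sub[...,0]>95)&(sub[...,0]<130)&(sub[...,1]>110)&(sub[...,2]>60)
for n,m,z in(("white",white,40),("blue",blue,60)):
    q,w=np.nonzero(m)
    if not len(w): print(n,0);continue
    for r in (190,200,220,225,230,235):
        k=w[q+y0==r]+x0
        if len(k): g=unproj("top",[[k.min(),r],[k.max(),r]],z,T);print(n,r,k.min(),k.max(),[(round((a-O)@ex,1),round((a-O)@ey,1)) for a in g])
p=pose()[1]-O;print("tcp",p@ex,p@ey,p[2])
E
python3 meas.py t1
```

```text
clock: 6.6
position: [618.1, -6.4, 37.2]
ee_rot: [-0.242, 0.907, 0.088, 0.332]
contact_force: [-0.0, 0.5, 0.2]
gripper_width: -0.1
grasp_force: 0.1
white 190 310 326 [(np.float64(56.8), np.float64(48.3)), (np.float64(57.0), np.float64(12.4))]
white 200 311 322 [(np.float64(34.2), np.float64(45.9)), (np.float64(34.3), np.float64(21.2))]
white 220 373 374 [(np.float64(-10.1), np.float64(-93.1)), (np.float64(-10.1), np.float64(-95.4))]
white 225 309 376 [(np.float64(-22.2), np.float64(49.9)), (np.float64(-21.3), np.float64(-99.8))]
white 230 311 378 [(np.float64(-33.4), np.float64(45.3)), (np.float64(-32.5), np.float64(-104.3))]
white 235 309 380 [(np.float64(-44.6), np.float64(49.7)), (np.float64(-43.7), np.float64(-108.8))]
blue 0
tcp -44.83575606739441 -13.968878525286712 37.16172405497213
```

```bash
python3 jog.py '-1.4 1.8 -0.2 0 0 0;-2.2 3.5 0.4 0 0 0;-2.9 5.3 1.1 0 0 0;-3.6 7 1.7 0 0 0;-4.4 8.8 2.3 0 0 0;-5.1 10.5 2.9 0 0 0;-5.8 12.3 3.5 0 0 0;-6.6 14 4.1 0 0 0;-7.3 15.8 4.8 0 0 0;-8 17.6 5.4 0 0 0'
python3 meas.py t2 290 | grep -v "37[0-9] "
python3 - <<'E'
import cv2
a=cv2.imread("pics/t2.png");cv2.imwrite("pics/t2c.png",cv2.resize(a[175:255,270:380],None,fx=7,fy=7,interpolation=2))
E
```

```text
clock: 7.65
position: [617.7, 13.7, 38.2]
ee_rot: [-0.242, 0.907, 0.088, 0.332]
contact_force: [-0.3, -0.7, 0.1]
gripper_width: 0.2
grasp_force: 0.1
white 190 301 318 [(np.float64(56.7), np.float64(68.5)), (np.float64(56.9), np.float64(30.3))]
white 200 300 310 [(np.float64(34.0), np.float64(70.5)), (np.float64(34.1), np.float64(48.1))]
white 220 358 359 [(np.float64(-10.3), np.float64(-59.6)), (np.float64(-10.3), np.float64(-61.8))]
white 225 300 361 [(np.float64(-22.3), np.float64(70.0)), (np.float64(-21.5), np.float64(-66.3))]
white 230 302 363 [(np.float64(-33.5), np.float64(65.4)), (np.float64(-32.7), np.float64(-70.8))]
white 235 300 365 [(np.float64(-44.7), np.float64(69.8)), (np.float64(-43.9), np.float64(-75.3))]
blue 190 312 314 [(np.float64(53.6), np.float64(43.2)), (np.float64(53.6), np.float64(38.8))]
tcp -44.9022613824691 6.078151909576897 38.187819649968816
```

View pics/t2c.png

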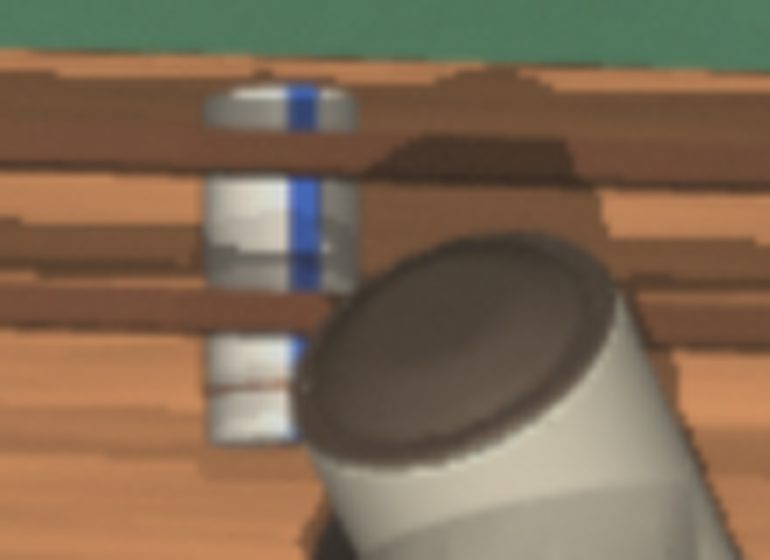

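Top crop: the roller spans crop columns 205–357 with the stripe at 304, so it is still about 19° off toward -y; about 8.5 mm of roll remains.

```bash
python3 jog.py '-0.7 1.8 0.6 0 0 0;-1.4 3.3 1.2 0 0 0;-2 4.7 1.7 0 0 0;-2.5 6 2.1 0 0 0;-2.8 6.8 2.4 0 0 0;-2.9 7.1 2.5 0 0 0;-2.9 7.1 2.5 0 0 0'
cat > m2.py <<'E'
import sys
from h import *
im=viewer.get_image("top").astype(int);cv2.imwrite("pics/%s.png"%sys.argv[1],im)
T=cal("top")
for rows in ((188,193),(201,207),(224,236)):
    s=im[rows[0]:rows[1],288:322].mean(0);bl=s[:,0]-s[:,2]
    w=np.clip(bl-10,0,None);bc=288+(w*np.arange(34)).sum()/max(w.sum(),1e-9)
    # edges from saturation-like contrast R-B (wood high)
    c=bl<-35;print(rows,"blue col",round(bc,2),"peak",bl.max().round(0),"R-B",(-bl).round(0).astype(int).tolist())
p=pose()[1]-O;print("tcp",p@ex,p@ey,p[2])
E
python3 m2.py t3
```

```text
clock: 8.4
position: [617.4, 21.6, 38.1]
ee_rot: [-0.242, 0.907, 0.088, 0.332]
contact_force: [-0.2, 0.2, 0.5]
gripper_width: -0.0
grasp_force: 0.0
(188, 193) blue col 305.37 peak 69.0 R-B [53, 53, 54, 54, 54, 54, 51, 32, 22, 18, 18, 18, 18, 17, 13, -21, -57, -68, -69, -56, 2, 15, 17, 17, 17, 17, 17, 17, 20, 37, 51, 54, 54, 54]
(201, 207) blue col 305.65 peak 111.0 R-B [97, 97, 97, 97, 97, 96, 83, 45, 20, 18, 20, 21, 22, 22, 18, -16, -82, -109, -111, -97, -30, 8, 18, 18, 15, 13, 13, 13, 14, 27, 49, 55, 56, 56]
(224, 236) blue col 304.92 peak 73.0 R-B [96, 96, 96, 97, 96, 96, 88, 70, 29, 20, 22, 22, 23, 24, 24, 16, -50, -73, -39, -5, 13, 18, 19, 20, 20, 21, 22, 22, 22, 23, 23, 23, 24, 23]
tcp -44.92372577612299 13.655070899495234 38.12165406850716[ WARN:0@0.871] global loadsave.cpp:1063 imwrite_ Unsupported depth image for selected encoder is fallbacked to CV_8U.
```

Stripe is at column 305.6 against the roller centre at 306.0, so it is up within about 2°. Backing away: first -y, then out along the tool.

```bash
python3 jog.py '1 -2.5 -0.9 0 0 0;3.7 -8.8 -3.1 0 0 0;7 -17 -6 0 0 0;7 -17 -6 0 0 0;7 -17 -86 0 0 0;7 -17 -106 0 0 0;7 -17 -106 0 0 0;7 -17 -106 0 0 0'
python3 m2.py t4 2>/dev/null| cut -c1-60
python3 - <<'E'
from ik2 import *
s,p,R0=pose();q=s["joints"]
yf=-.305
H=np.array([470.4,-394.5,0]);
Rf=Rty(0,yf)[0];Rh=Rty(0,psi)[0]
for w in [(H+[0,0,180],Rty(0,.1)[0]),(H+[0,0,180],Rf),(H+[0,0,48],Rf),(H+[0,0,180],Rf),(B(-205,57,110),Rh),(B(-205,57,60),Rh),(B(-95,57,60),Rh)]:
    q,e=ik(*w,q);print(q.round(2),round(e,4),w[0].round(1),delta(*w))
E
```

```text
clock: 9.25
position: [561.9, -30.2, 116.1]
ee_rot: [-0.242, 0.907, 0.088, 0.333]
contact_force: [0.1, 0.1, 0.0]
gripper_width: 0.1
grasp_force: 0.0
(188, 193) blue col 305.37 peak 69.0 R-B [53, 54, 54, 55, 54
(201, 207) blue col 305.65 peak 111.0 R-B [98, 98, 98, 98, 9
(224, 236) blue col 306.08 peak 104.0 R-B [97, 97, 97, 97, 9
tcp -101.38531215879112 -36.76965192768984 115.0148245137986
[-0.43  0.42 -0.12 -0.   -1.03 -1.04] 0.0 [ 470.4 -394.5  180. ] (array([ 157.2, -270.6, -218.1]), array([0.147, 0.692, 0.404]))
[-0.43  0.42 -0.12 -0.   -1.03 -1.44] 0.0 [ 470.4 -394.5  180. ] (array([ 157.2, -270.6, -218.1]), array([0.289, 0.662, 0.791]))
[-0.43  0.57 -0.25 -0.   -0.75 -1.44] 0.0 [ 470.4 -394.5   48. ] (array([ 242.5, -270.5, -117.3]), array([0.289, 0.662, 0.791]))
[-0.43  0.42 -0.12 -0.   -1.03 -1.44] 0.0 [ 470.4 -394.5  180. ] (array([ 157.2, -270.6, -218.1]), array([0.289, 0.662, 0.791]))
[ 0.49  0.27 -0.57 -0.   -0.73 -2.04] 0.0 [456.5  61.7 110. ] (array([ 38.1, 132. , -25.8]), array([0.175, 0.688, 0.481]))
[ 0.49  0.35 -0.62 -0.   -0.59 -2.04] 0.0 [456.5  61.7  60. ] (array([ 70.5, 132.1,  12.3]), array([0.175, 0.688, 0.481]))
[ 0.4   0.5  -0.35 -0.   -0.72 -1.95] 0.0 [566.5  63.9  60. ] (array([-3.2, 79.2, 74.7]), array([0.175, 0.688, 0.481]))
```

```bash
python3 jog.py '157 -270 -218 0.29 0.66 0.79;157 -270 -218 0.29 0.66 0.79;157 -270 -218 0.29 0.66 0.79;157 -270 -218 0.29 0.66 0.79;157 -270 -218 0.29 0.66 0.79;157 -270 -218 0.29 0.66 0.79;157 -270 -218 0.29 0.66 0.79;157 -270 -218 0.29 0.66 0.79;157 -270 -218 0.29 0.66 0.79;157 -270 -218 0.29 0.66 0.79' 60
python3 - <<'E'
from h import *
print(delta([470.4,-394.5,180],Rty(0,-.305)[0]),pose()[1],pose()[0]["joints"].round(2))
im=viewer.get_image("wrist");cv2.imwrite("pics/w3.png",im)
W=cal("wrist")
hsv=cv2.cvtColor(im,cv2.COLOR_BGR2HSV)
m=(((hsv[...,0]<6)|(hsv[...,0]>174))&(hsv[...,1]>150)&(hsv[...,2]>60)).astype(np.uint8)
n,l,st,ce=cv2.connectedComponentsWithStats(m);i=1+st[1:,4].argmax();print(st[i],ce[i],"handle pix; pred",proj("wrist",[470.4,-394.5,70],W))
E
```

```text
clock: 10.3
position: [470.4, -395.3, 177.8]
ee_rot: [0.152, 0.988, 0.0, -0.0]
contact_force: [0.4, 0.8, -0.9]
gripper_width: 60.4
grasp_force: 0.0
(array([ 0.2,  0.8, -2.2]), array([ 0.001, -0.001, -0.001])) [ 470.36500137 -395.34282599  177.83475001] [-0.44  0.42 -0.12 -0.   -1.03 -1.44]
[ 303  207   39   57 2044] [322.1037182 235.8962818] handle pix; pred [[320.94364361 244.88130399]]
```

View pics/w3.png

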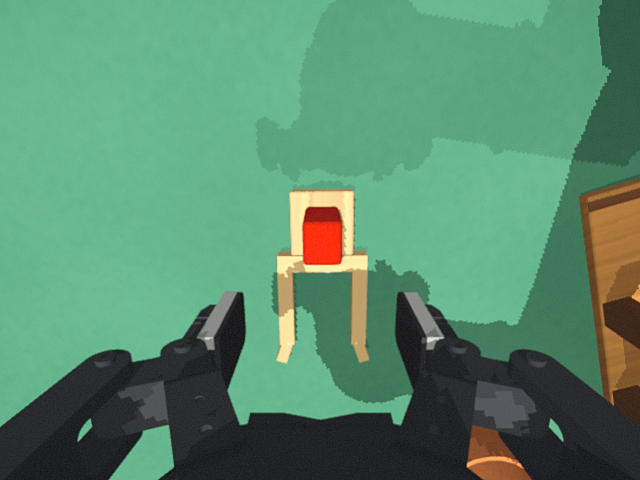

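Wrist view: the fork is straight in line with the tool, handle top centred at about (322,243) against the predicted (321,245). Descending and gripping.

```bash
python3 jog.py '0 0.8 45 0 0 0;0 0.8 90 0 0 0;0 0.8 120 0 0 0;0 0.8 130 0 0 0;0 0.8 130 0 0 0;0 0.8 130 0 0 0' 60
python3 jog.py '0 0 0 0 0 0;0 0 0 0 0 0;0 0 0 0 0 0;0 0 0 0 0 0;0 0 0 0 0 0;0 0 0 0 0 0;0 0 0 0 0 0' 0
```

```text
clock: 10.95
position: [472.2, -393.2, 51.4]
ee_rot: [0.15, 0.989, -0.001, 0.002]
contact_force: [-0.7, -1.0, 0.8]
gripper_width: 59.8
grasp_force: 0.0
clock: 11.65
position: [471.8, -393.7, 51.6]
ee_rot: [0.151, 0.989, -0.001, 0.002]
contact_force: [-1.3, 0.8, 6.3]
gripper_width: 24.9
grasp_force: 59.5
```

```bash
python3 jog.py '0 0 -50 0 0 0;0 0 -75 0 0 0;0 0 -75 0 0 0;0 0 -75 0 0 0'
python3 - <<'E'
from h import *
im=cv2.imread("pics/t4.png").astype(float);T=cal("top")
A=[]
for r in list(range(188,193))+list(range(201,208))+list(range(222,234)):
    bl=im[r,296:318,0]-im[r,296:318,2];w=np.clip(bl-10,0,None)
    if w.sum()>150: A.append(((w*np.arange(296,318)).sum()/w.sum(),r))
A=np.array(A);g=unproj("top",A,62,T);f=np.polyfit(g[:,0],g[:,1],1);print(len(A),"axis yaw",np.arctan(f[0]),"psi",psi,"y at near end x=612:",np.polyval(f,612))
# edges at rows
for r in (204,230):
    d=im[r,:,2]-im[r,:,0];print(r,d[290:322].astype(int))
col=im[228:246,303:310].mean(1);print("col",[(228+i,int(c[0]),int(c[2])) for i,c in enumerate(col)])
for r in (188,):pass
fc=im[178:194,300:304].mean(1);print("far",[(178+i,int(c[0]),int(c[2])) for i,c in enumerate(fc)])
E
```

```text
clock: 12.05
position: [470.3, -392.7, 124.7]
ee_rot: [0.152, 0.988, 0.0, 0.0]
contact_force: [-0.1, 0.6, -2.1]
gripper_width: 25.6
grasp_force: 60.0
22 axis yaw 0.04642227423004323 psi 0.0198 y at near end x=612: 62.814872620226126
204 [ 100   99  100   99   85   45   21   18   20   22   23   23   19  -10
  -80 -111 -114 -101  -28    8   20   23   22   21   21   19   18   35
   89  101  101  101]
230 [103 103 103 102  91  72  39  30  34  34  35  36  39  31 -38 -86 -96 -94
 -59  17  35  36  35  34  33  31  29  31  70  94  94  69]
col [(228, 167, 115), (229, 158, 110), (230, 153, 107), (231, 170, 119), (232, 173, 121), (233, 181, 126), (234, 199, 134), (235, 201, 135), (236, 189, 127), (237, 147, 105), (238, 85, 100), (239, 74, 132), (240, 74, 155), (241, 75, 159), (242, 74, 157), (243, 76, 161), (244, 82, 175), (245, 82, 176)]
far [(178, 93, 82), (179, 93, 81), (180, 93, 82), (181, 92, 84), (182, 90, 107), (183, 82, 164), (184, 80, 169), (185, 74, 155), (186, 64, 117), (187, 103, 129), (188, 159, 165), (189, 123, 129), (190, 115, 122), (191, 115, 121), (192, 107, 119), (193, 75, 113)]
```

```bash
cat >> h.py <<'E'
ya=.046;ax=np.array([np.cos(ya),np.sin(ya),0]);Rh=Rty(0,ya)[0]
E
python3 - <<'E'
from ik2 import *
T=cal("top");e=unproj("top",[[306,237],[305.3,186.7]],62,T);print("ends",e.round(1))
N=np.array([(e[0,0]+e[1,0]-110)/2,62.8,0])
s,p,R0=pose();q=s["joints"]
for k,z in((139,110),(139,66),(40,66),(37,66)):
    w=(N-k*ax+[0,0,z],Rh);q,err=ik(*w,q);print(w[0].round(1),q.round(2),round(err,4),delta(*w))
E
```

```text
ends [[610.5  63.2  62. ]
 [722.   68.   62. ]]
[472.4  56.4 110. ] [ 0.46  0.29 -0.54 -0.   -0.74 -1.99] 0.0 (array([132.6, 429.1,  14.6]), array([ 0.   ,  0.001, -0.35 ]))
[472.4  56.4  66. ] [ 0.46  0.36 -0.58 -0.   -0.63 -1.99] 0.0 (array([132.6, 429.1,  58.6]), array([ 0.   ,  0.001, -0.35 ]))
[571.3  61.   66. ] [ 0.39  0.49 -0.34 -0.   -0.74 -1.91] 0.0 (array([ 39.6, 463. ,  58.7]), array([ 0.   ,  0.001, -0.35 ]))
[574.3  61.1  66. ] [ 0.39  0.5  -0.33 -0.   -0.74 -1.91] 0.0 (array([ 36.8, 464.1,  58.7]), array([ 0.   ,  0.001, -0.35 ]))
```

```bash
python3 jog.py '133 429 14 0 0 -0.35;133 429 14 0 0 -0.35;133 429 14 0 0 -0.35;133 429 14 0 0 -0.35;133 429 14 0 0 -0.35;133 429 14 0 0 -0.35;133 429 14 0 0 -0.35;133 429 14 0 0 -0.35;133 429 14 0 0 -0.35;133 429 14 0 0 -0.35'
python3 jog.py '0 0 0 0 0 0;0 0 0 0 0 0;0 0 30 0 0 0;0 0 30 0 0 0;0 0 30 0 0 0'
python3 - <<'E'
from h import *
im=viewer.get_image("top");cv2.imwrite("pics/t5.png",im);T=cal("top")
cv2.imwrite("pics/t5c.png",cv2.resize(im[180:310,260:360],None,fx=4.5,fy=4.5,interpolation=2))
p=pose()[1];print(p,delta([472.4,56.4,66],Rh))
z=p[2]-51.6+14
Q=np.array([[124,36.5],[124,-36.5],[104,24.5],[104,-24.5],[40,0]])
P=[p*[1,1,0]+a*ax+b*np.array([-ax[1],ax[0],0])+[0,0,z] for a,b in Q]
print((proj("top",P,T)-[260,180]).round(1)*4.5)
cv2.imwrite("pics/w4.png",viewer.get_image("wrist"))
E
```

```text
clock: 13.05
position: [471.7, 60.5, 109.0]
ee_rot: [-0.027, 1.0, -0.001, -0.0]
contact_force: [0.3, -0.2, -2.7]
gripper_width: 25.2
grasp_force: 60.7
clock: 13.55
position: [471.6, 54.4, 80.0]
ee_rot: [-0.022, 1.0, -0.001, -0.001]
contact_force: [-0.3, 0.1, -1.5]
gripper_width: 25.4
grasp_force: 60.5
[472.37958968  54.94796506  80.74905073] (array([-0.1,  1.5, 14.7]), array([-0.002,  0.001, -0.001]))
[[139.05 290.25]
 [286.65 287.1 ]
 [163.8  329.85]
 [263.25 328.05]
 [216.   459.  ]]
```

View pics/t5c.png

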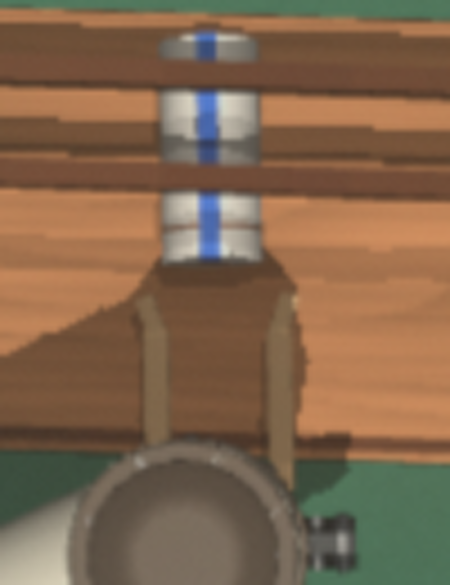

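View pics/w4.png

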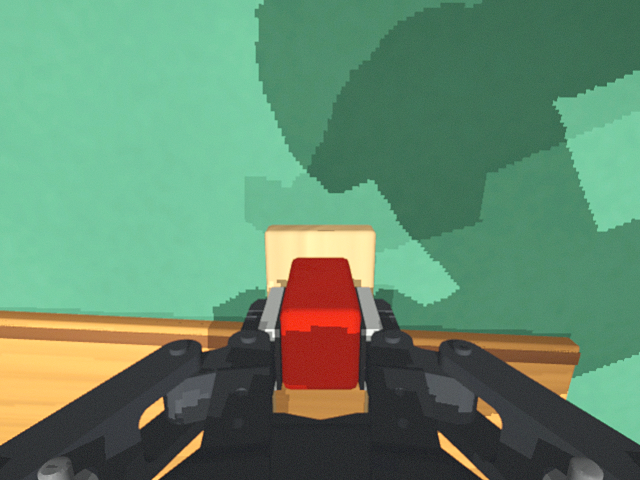

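Top crop: fork prongs are centred at about column 217 and the roller near end at about 211, so the fork needs to go about 3.5 mm to +y in all. Wrist view: the handle is held squarely, centred at (320,345).

```bash
python3 jog.py '0 3.3 14.5 0 0 0;0 3.3 14.5 0 0 0;0 3.3 14.5 0 0 0;0 3.3 14.5 0 0 0'
python3 jog.py '0 0 0 0 0 0;0 0 0 0 0 0'
python3 - <<'E'
from h import *
im=viewer.get_image("top");T=cal("top");cv2.imwrite("pics/t6.png",im)
p=pose()[1];print(p,delta([472.4,58.4,66],Rh))
g=im.astype(int)
for r in (236,252,258,264,270): print(r,(g[r,284:328].sum(1)//3).tolist())
E
```

```text
clock: 14.05
position: [472.6, 59.3, 66.7]
ee_rot: [-0.023, 1.0, -0.0, 0.001]
contact_force: [0.7, -0.1, -1.8]
gripper_width: 25.3
grasp_force: 60.6
clock: 14.25
position: [472.3, 59.3, 66.3]
ee_rot: [-0.023, 1.0, -0.0, 0.001]
contact_force: [-0.4, 0.7, -1.6]
gripper_width: 25.4
grasp_force: 60.6
[472.17931628  59.25196148  66.22677012] (array([-0.2, -0.9,  0.2]), array([-0.001,  0.002,  0.001]))
236 [125, 125, 125, 124, 124, 124, 124, 125, 124, 124, 124, 123, 123, 141, 160, 172, 179, 186, 191, 187, 150, 135, 133, 134, 148, 186, 192, 187, 181, 175, 169, 158, 136, 117, 107, 114, 116, 117, 117, 118, 118, 119, 118, 118]
252 [85, 86, 85, 86, 84, 77, 93, 100, 100, 99, 86, 84, 85, 85, 85, 84, 85, 85, 84, 84, 84, 83, 83, 84, 84, 83, 84, 83, 84, 83, 83, 84, 82, 86, 100, 101, 101, 101, 87, 88, 121, 128, 129, 129]
258 [84, 83, 84, 83, 82, 75, 94, 102, 101, 102, 100, 85, 82, 83, 83, 84, 84, 84, 83, 84, 84, 84, 83, 84, 84, 84, 84, 84, 83, 82, 84, 82, 74, 90, 101, 102, 102, 102, 95, 87, 89, 117, 131, 134]
264 [86, 85, 85, 85, 84, 80, 95, 101, 101, 101, 99, 87, 86, 85, 85, 86, 84, 83, 84, 84, 85, 84, 84, 85, 84, 84, 83, 83, 83, 83, 83, 83, 74, 88, 98, 101, 101, 100, 90, 83, 82, 88, 121, 130]
270 [86, 86, 86, 87, 86, 87, 91, 98, 100, 101, 98, 87, 87, 89, 90, 90, 89, 89, 90, 89, 89, 90, 88, 88, 89, 88, 89, 89, 88, 88, 89, 88, 88, 88, 98, 101, 101, 100, 94, 89, 95, 129, 139, 140]
```

```bash
python3 jog.py '0 -1.8 0 0 0 0;-8 -1.8 0 0 0 0;-16 -1.8 0 0 0 0;-24 -1.8 0 0 0 0;-32 -1.8 0 0 0 0;-38 -1.8 0 0 0 0;-44 -1.8 0 0 0 0;-50 -1.8 0 0 0 0;-50 -1.8 0 0 0 0'
python3 - <<'E'
from h import *
im=viewer.get_image("top");cv2.imwrite("pics/t7.png",im)
print(pose()[1],delta([571.3,61,66],Rh))
cv2.imwrite("pics/t7c.png",cv2.resize(im[180:310,260:360],None,fx=4.5,fy=4.5,interpolation=2))
E
```

```text
clock: 15.2
position: [523.0, 59.9, 65.9]
ee_rot: [-0.023, 1.0, -0.001, 0.001]
contact_force: [-0.3, 0.3, -2.0]
gripper_width: 25.3
grasp_force: 60.6
[522.28185763  59.73902475  65.83747426] (array([-49. ,  -1. ,  -0.1]), array([-0.001,  0.001,  0.   ]))
```

View pics/t7c.png

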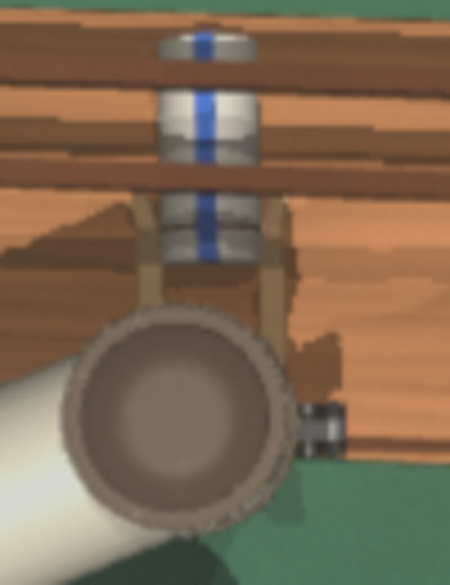

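The prongs straddle the roller (columns 135–155 and 266–290 around 158–260), and the stripe is still up. Pushing home.

```bash
python3 jog.py '-5 -0.8 0 0 0 0;-11 -0.8 0 0 0 0;-17 -0.8 0 0 0 0;-23 -0.8 0 0 0 0;-29 -0.8 0 0 0 0;-35 -0.8 0 0 0 0;-40 -0.8 0 0 0 0;-44 -0.8 0 0 0 0;-46 -0.8 0 0 0 0;-46 -0.8 0 0 0 0'
cat > m3.py <<'E'
import sys
from h import *
im=viewer.get_image("top").astype(int);T=cal("top");cv2.imwrite("pics/%s.png"%sys.argv[1],im.astype(np.uint8))
for a,b in ((188,192),(202,206)):
    d=im[a:b,288:322,2].mean(0)-im[a:b,288:322,0].mean(0);w=np.clip(-d-10,0,None);bc=288+(w*np.arange(34)).sum()/w.sum()
    print(a,"blue",bc.round(2),d.astype(int).tolist())
c=im[180:192,300:303].mean(1);print("far",[(180+i,int(x[0])) for i,x in enumerate(c)])
s=arm.read_state();print(s["position"],s["contact_force"])
E
python3 m3.py t8
```

```text
clock: 16.25
position: [568.2, 61.1, 65.9]
ee_rot: [-0.023, 1.0, -0.001, 0.0]
contact_force: [0.8, -0.0, -2.6]
gripper_width: 25.5
grasp_force: 60.6
188 blue 304.74 [52, 53, 53, 53, 53, 53, 47, 30, 21, 18, 18, 17, 17, 15, -4, -50, -72, -74, -67, -22, 8, 15, 16, 16, 17, 17, 17, 17, 22, 44, 52, 53, 53, 53]
202 blue 304.97 [76, 67, 62, 54, 51, 51, 40, 17, 12, 12, 13, 13, 14, 14, 10, -30, -54, -56, -54, -27, 8, 15, 15, 14, 14, 14, 13, 13, 14, 37, 54, 55, 52, 51]
far [(180, 92), (181, 91), (182, 89), (183, 80), (184, 80), (185, 76), (186, 62), (187, 97), (188, 155), (189, 121), (190, 114), (191, 112)]
[567.94512145  61.04298733  65.91082832] [ 0.76044717  0.22948037 -2.4062022 ]
```

```bash
python3 jog.py '-2 0 0 0 0 0;-3.5 0 0 0 0 0;-5 0 0 0 0 0;-6 0 0 0 0 0;-6 0 0 0 0 0'; python3 m3.py t9|tail -2
python3 jog.py '-2 0 0 0 0 0;-3 0 0 0 0 0;-4 0 0 0 0 0;-4 0 0 0 0 0'; python3 m3.py t10
```

```text
clock: 16.8
position: [573.8, 61.2, 65.8]
ee_rot: [-0.023, 1.0, -0.001, 0.0]
contact_force: [-2.2, 0.5, -2.4]
gripper_width: 25.7
grasp_force: 60.7
far [(180, 91), (181, 92), (182, 90), (183, 79), (184, 64), (185, 65), (186, 113), (187, 179), (188, 171), (189, 122), (190, 114), (191, 113)]
[573.8226462   61.23972966  65.79025332] [-1.13851378 -0.76163559 -2.36225188]
clock: 17.25
position: [578.3, 61.6, 65.9]
ee_rot: [-0.023, 1.0, -0.001, 0.001]
contact_force: [-1.2, -0.2, -2.3]
gripper_width: 25.2
grasp_force: 60.7
188 blue 304.68 [52, 53, 52, 52, 53, 52, 40, 17, 12, 13, 14, 15, 18, 16, -3, -52, -74, -77, -68, -17, 11, 18, 19, 19, 18, 17, 15, 13, 14, 41, 52, 53, 53, 53]
202 blue 304.93 [49, 44, 47, 48, 49, 47, 39, 17, 12, 12, 13, 13, 13, 13, 10, -29, -54, -56, -52, -24, 8, 14, 14, 14, 14, 13, 13, 12, 14, 37, 47, 49, 49, 48]
far [(180, 91), (181, 86), (182, 66), (183, 66), (184, 111), (185, 169), (186, 178), (187, 184), (188, 171), (189, 122), (190, 107), (191, 82)]
[578.33172973  61.61651098  65.98186675] [-0.02396539 -0.1678765  -3.07682912]
```

Throat is against the roller. Lowering the fork onto the board.

```bash
python3 jog.py '0 0 0.5 0 0 0;0 0 1 0 0 0;0 0 1.5 0 0 0;0 0 1.8 0 0 0;0 0 1.8 0 0 0'
python3 jog.py '0 0 0.4 0 0 0;0 0 0.7 0 0 0;0 0 0.7 0 0 0'
```

```text
clock: 17.8
position: [578.3, 61.6, 64.3]
ee_rot: [-0.023, 1.0, -0.001, 0.001]
contact_force: [-1.4, -0.3, -2.0]
gripper_width: 25.4
grasp_force: 60.7
clock: 18.1
position: [578.2, 61.6, 63.8]
ee_rot: [-0.023, 1.0, -0.001, 0.001]
contact_force: [-1.0, -1.0, 0.0]
gripper_width: 25.3
grasp_force: 61.1
```

```bash
python3 jog.py '0 0 0.4 0 0 0;0 0 0.4 0 0 0'
python3 jog.py '0 0 0 0 0 0;0 0 0 0 0 0;0 0 0 0 0 0;0 0 0 0 0 0' 50
python3 jog.py '0 0 -20 0 0 0;0 0 -60 0 0 0;0 0 -100 0 0 0;0 0 -100 0 0 0' 50
python3 jog.py '100 0 -60 0 0 0;200 0 -60 0 0 0;200 -100 -60 0 0 0;200 -200 -60 0 0 0;200 -200 -60 0 0 0;200 -200 -60 0 0 0;200 -200 -60 0 0 0;200 -200 -60 0 0 0;200 -200 -60 0 0 0'
python3 m3.py t11
python3 - <<'E'
from h import *
im=cv2.imread("pics/t11.png");a=viewer.get_image("scene")
W=np.zeros((600,800,3),np.uint8)
W[:520,:360]=cv2.resize(im[180:310,262:352],None,fx=4,fy=4,interpolation=2)
W[:520,360:]=cv2.resize(a[200:330,240:350],None,fx=4,fy=4,interpolation=2)
cv2.imwrite("pics/fin.png",W)
E
```

```text
clock: 18.3
position: [578.2, 61.6, 63.7]
ee_rot: [-0.023, 1.0, -0.001, 0.001]
contact_force: [-2.5, -0.6, 2.7]
gripper_width: 25.5
grasp_force: 61.5
clock: 18.7
position: [578.2, 61.6, 63.0]
ee_rot: [-0.023, 1.0, -0.001, 0.001]
contact_force: [-0.4, 0.3, 0.4]
gripper_width: 50.4
grasp_force: 0.0
clock: 19.1
position: [581.7, 62.6, 169.5]
ee_rot: [-0.024, 1.0, 0.001, 0.007]
contact_force: [0.9, 0.8, -0.3]
gripper_width: 50.1
grasp_force: 0.0
clock: 20.0
position: [387.2, -147.8, 223.1]
ee_rot: [-0.022, 1.0, -0.001, 0.001]
contact_force: [0.6, -0.0, -0.2]
gripper_width: 49.9
grasp_force: 0.0
188 blue 304.93 [52, 53, 53, 53, 53, 52, 41, 18, 13, 13, 14, 16, 18, 19, 12, -42, -71, -74, -69, -35, 6, 17, 19, 19, 18, 17, 16, 14, 15, 41, 52, 53, 53, 53]
202 blue 305.15 [94, 86, 85, 86, 86, 81, 69, 30, 17, 18, 20, 22, 22, 22, 14, -46, -98, -110, -108, -71, -4, 13, 20, 23, 22, 21, 20, 18, 18, 42, 75, 82, 84, 84]
far [(180, 92), (181, 87), (182, 66), (183, 67), (184, 115), (185, 180), (186, 187), (187, 185), (188, 170), (189, 122), (190, 107), (191, 82)]
[ 387.48174869 -147.2587165   222.98822281] [-0.95842296 -0.03584965  0.58528034]
```

View pics/fin.png

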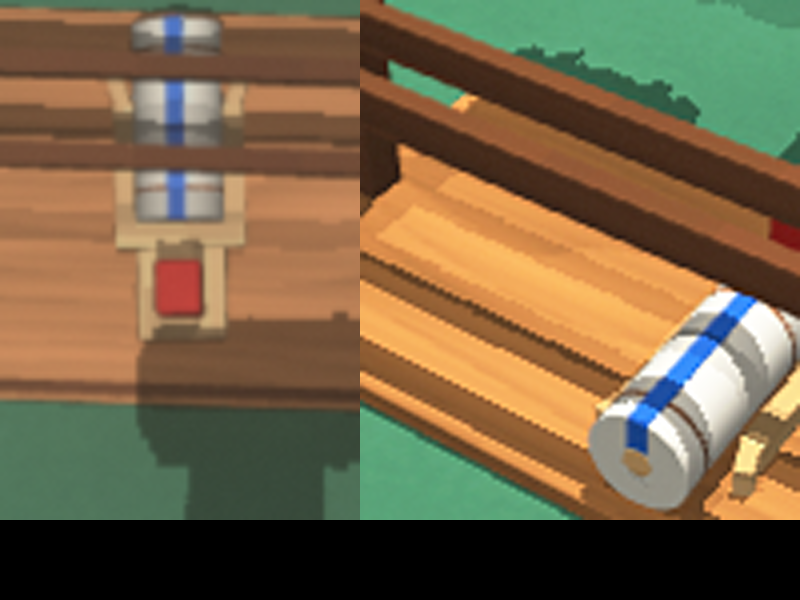

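Fork is home: throat at the roller's near end (crop row 220), prongs on both sides, stripe up and centred at crop column 175. The arm is clear, so I'm handing in.

```bash
python3 -c "
from bench import arm, viewer
print(arm.job_done())"
```

```text
the job is handed in; nothing more can be done
None
```

The job is handed in at about 20 s. In the last pictures the stripe is up within about 3°, the fork is home and flat on the board around the roller, and the arm has let go and is clear; the hand-in returned no verdict.

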